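# Balance a salvaged transformer with ring weights

## Task

Weigh the salvaged transformer on the parts balance: thread the brass ring weights onto the spindle of the empty pan, only as many as it takes, until the beam floats level with its pointer in the green band. Handle the balance gently, leave any weight you do not need standing where it is, and do not disturb the transformer or the other things on the bench.

Things in the scene. Friction and masses are not known exactly. Their poses are not given: they have to be found in the camera images.
- pan_mount (a point): middle of the cross rail at the +y end of the balance beam, level with the pan's upper face: 95 mm above the bench with the beam level, 109 mm at the start, 81 mm fully down. Axes stay level: z up, y along the beam outwards, x across it. The spindle stands exactly here along y, but up to 8 mm to EITHER SIDE ALONG X: this offset is not measured; find it by feel or sight.
- counter_head: the carrier with the cross rail (origin 20 mm below pan_mount). Clamped on it is a round steel pan, 32 mm diameter, 5 mm thick, with an upright steel spindle in its centre: 9 mm diameter, 62 mm high above the pan, tip edge chamfered 1 mm, room for two whole weights and half of a third. The clamp does not shift in gentle use.
- beam (a joint): beam tilt (rad): 0 level, positive with the spindle pan up; stops at +-0.12, starts at +0.12; green band +-0.05. Pans sit 120 mm either side of the pivot and stay level. A spring centres it: off the stops each weight changes the tilt by about -0.084, settling within 1 s. Pressing the spindle down takes only 1 to 5 N until the lower stop, where it is rigid; more than 12 N harms it.
- load_tray (a point): middle of the upper face of the round load tray (72 mm diameter) at the other end of the beam, which carries the transformer inside a low rim.
- load_center (a point): centre of the transformer (steel core and yellow coil, 50 x 42 x 47 mm high, upright) lying on the load tray; its mass is unknown, about 165 to 335 g, so that two or all three weights are needed. Not to be handled. Point: 21 mm above its underside.
- weight_a_center (a point): centre of one of three alike brass ring weights: outside diameter 28 mm, bore 11 mm straight through, height 24 mm, 100 g, standing bore-up on a flat blue mat (top face of the mat 4 mm above the bench). Point: on the bore axis, 12 mm above its underside; z along the bore.
- weight_b_center (a point): centre of the second brass ring weight, same as weight_a.
- weight_c_center (a point): centre of the third brass ring weight, same as weight_a.
- balance: the balance: dark grey base 110 x 170 x 16 mm, fixed to the bench, blue beam 250 mm long along its y axis with pivot 75 mm above the bench; origin under its centre, y towards the spindle pan.
- meter_center (a point): multimeter, blue and black, 150 x 75 x 37 mm, lying on the bench; its centre. Bystander.
- driver_grip (a point): handle of a screwdriver with red handle lying on the bench. Bystander.
- capacitor_center (a point): black can capacitor, 25 mm diameter, 40 mm high, upright on the bench; its centre. Bystander.
- weight_a: the same ring weight as weight_a_center; origin at the middle of its underside.
- weight_b: the same ring weight as weight_b_center; origin at the middle of its underside.
- weight_c: the same ring weight as weight_c_center; origin at the middle of its underside.
- load: the transformer; origin at the middle of its underside.
There are look-alikes about, which are no part of the job. Leave any pink look-alike of the weight_c alone. Of the things like the load, leave any that is pink; of the rest the smaller one is meant.

How it is judged:
At the end, for the whole second after the job is handed in: The beam floats level and still (within 0.05 rad, the green band); every weight is either threaded on the spindle of the pan or still stands within 20 mm of where it started; the transformer still lies upright on its tray (value of joint beam between -0.05 and 0.05 rad and velocity of joint beam between -0.03 and 0.03 rad/s and ((horizontal distance between weight_a_center and pan_mount below 0.0105 m and z of weight_a_center in the frame of pan_mount between 0.008 and 0.066 m and angle between weight_a_center's own z axis and vertical below 0.2 rad) or (distance of weight_a_center from where it was at the start of the episode below 0.02 m and angle between weight_a_center's own z axis and vertical below 0.1 rad)) and ((horizontal distance between weight_b_center and pan_mount below 0.0105 m and z of weight_b_center in the frame of pan_mount between 0.008 and 0.066 m and angle between weight_b_center's own z axis and vertical below 0.2 rad) or (distance of weight_b_center from where it was at the start of the episode below 0.02 m and angle between weight_b_center's own z axis and vertical below 0.1 rad)) and ((horizontal distance between weight_c_center and pan_mount below 0.0105 m and z of weight_c_center in the frame of pan_mount between 0.008 and 0.066 m and angle between weight_c_center's own z axis and vertical below 0.2 rad) or (distance of weight_c_center from where it was at the start of the episode below 0.02 m and angle between weight_c_center's own z axis and vertical below 0.1 rad)) and horizontal distance between load_center and load_tray below 0.012 m and angle between load_center's own z axis and vertical below 0.15 rad); the robot touches nothing.
It fails at once if a weight is pressed or dropped on the balance with more than 12 N (contact force between any of weight_a, weight_b, weight_c and balance above 12 N).
It fails at once if the gripper or arm pushes on the balance with more than 12 N (contact force between any of the fingers, the arm and balance above 12 N).
It fails at once if the transformer is touched by the robot (contact force between any of the fingers, the arm and load above 0.5 N).
It fails at once if a bystander (multimeter, screwdriver, capacitor) is moved more than 30 mm (distance of any of meter_center, driver_grip, capacitor_center from where it was at the start of the episode above 0.03 m).
It also fails if it takes over 72 s, if anything falls off the work surface, if the arm or the gripper's body presses on something with over 40 N, if the wrist force passes 120 N, or if a joint passes its speed limit or range.

## Robot

A 6-joint arm with a two-finger parallel gripper is mounted at the origin on the work surface. World frame = base frame: x ahead of the robot, y to its left, z up, the work surface at z = 0. Lengths are in m, angles in rad, forces in N, time in s.
With the tool pointing down it reaches from about 0.375 to 0.975 m from the base axis. Payload 3.8 kg.
Tool frame: the origin (TCP) lies midway between the tips of the shut fingers; the grasp point (between the pads) lies 19 mm behind it; z points along the fingers, y is the line along which they close (so a half turn about z gives the same grasp; the last joint's range is limited). The gripper opens to 85 mm and grips with 20 to 120 N. Pads are 22 mm wide; open, the fingers measure 114 mm over their backs; the gripper's body (76 mm by 85 mm) begins 54 mm behind the grasp point. The pads swing forward as they close: fully open they stand 13 mm farther back than shut.
Start: joints at [-1.149, 0.264, 1.604, -0, 1.274, -0.037], TCP at [0.299, -0.605, 0.192] pointing down, gripper open.
Joint ranges: [-2.63, 2.63], [-0.94, 2.18], [0.31, 2.57], [-1.31, 4.45], [0, 2.66], [-2.55, 2.55]. Speed limits (rad/s): [2.57, 2.57, 3.14, 3.14, 3.14, 3.14].

## Interface

Orientations are given as a rotation vector (axis times angle).
In Python, from workcell import bot gives the robot as it stands.
- The arm moves only by the tool servo_tool, never from a script. Its argument "series" is a list of rows, each a list of 7 numbers: the shift along the world's x, y, z in units of 0.15 m (1.0 is 0.15 m), then the turn, a rotation vector about the world's x, y, z in units of 180 degrees (1.0 is 180 degrees), then the closure, from 0 (fully open) to 1 (shut). A call has 1 to 20 rows; each row is the pose to reach, as a shift and turn from the pose commanded when the call began, turning the shorter way round; what a row does not reach only later rows make up. A row lasts 1/10 s, in which the tool goes at most 50 mm and 8.59 degrees, less where a joint would pass 70% of its speed; a pose out of reach is approached as far as the arm can. A call with a number of a shift or a turn outside -1 to 1 is refused whole. A call with a gripper value outside its range is refused whole. The fingers move at their own pace and stop on an object; "newtons" is the grip in N (left out, the last holds). Time passes only in rows, so rows that repeat a pose let the fingers close. It gives the time, the measured TCP pose, the force, the opening and the grip force at its end, in the units of the state.
- bot.read_state(): the state, without advancing time (a new reading comes with each control period).
- bot.read_camera(name): name is "scene" or "top" or "wrist"; returns the picture (384x512x3 uint8, red, green, blue); there is no depth.
- bot.camera_info(name): a dict with "vertical_fov" (degrees; the focal length in pixels is half the picture's height over the tangent of half this angle, whatever the lens; pixels are square), "cx", "cy" (the principal point, pixels), "dist" ([k1, k2, p1, p2, k3] as OpenCV has them; the pictures are not rectified), "R" (3x3) and "t" (3): a world point X has camera coordinates R X + t. Camera axes: x right, y down, z forward; pixel columns grow to the right and rows downward; lengths in m; the calibration is good to about 2 mm. A picture is of the moment at which its call begins: read the wrist's pose just before it. camera_info takes no time and is no camera call; for the wrist camera it gives the pose at the moment of the call.
- bot.finish_job(): hands the job in; it is judged then, once.
Trained networks look in the newest picture that a camera, given by its name, has taken for a name from the list of things; names that differ only in an ending like _2 or _b are one class to them, and where a whole thing is asked for, a point or a joint stands for the part that bears it (a point fixed in the world has none). Each returns a list of dicts, best first, with "score" (0 to 1); they miss things now and then, are a little off and sometimes report something else, mostly with a low value. They report only what shows in the picture. A call takes as long as a camera call. They do not tell look-alikes from the thing itself.
- bot.recognise(target, camera): "box" ([left, top, right, bottom] as shares, 0 to 1, of the picture: columns of its width, rows of its height, round what is visible of it).
- bot.trace(target, camera): "mask" (384x512 bool, what is visible of it) and "box" ([left, top, right, bottom] as shares, 0 to 1, of the picture: columns of its width, rows of its height, round what is visible of it).
- bot.mark_of(target, camera): "at" ([row, column] as shares, 0 to 1, of the picture: columns of its width, rows of its height: a listed point, or the origin of a listed thing).
The state is a dict: "time": time; "q": joint angles; "joint_vel": joint speeds; "joint_torque": joint torques, N m; "tool_pos": TCP position; "tcp_rot": TCP orientation; "wrist_force": force on the tool from outside, world axes, zero at the start; "torque": the same for the moment, N m; "width": opening from 0.0 (shut) to 1.0 (fully open); "grip_force": force on a finger pad.
Only numpy, scipy, OpenCV 4.12 (cv2) and the standard library are available. Lean on these libraries where they do the work, as an engineer would, in place of code of your own. Each camera call takes 0.05 s, during which the arm holds its last target. There are 200 camera calls.

## Working session

There is one attempt and no reset: what is moved stays moved. The work goes in short steps, Python scripts to look and compute and a tool call to move; the robot and the scene stay as the last step left them, time stands still between calls to the robot, and variables do not carry over. Pictures are saved under pics/ and viewed, at most 10 in all, crops included, and the job is handed in when it is done.

Besides the shell and the picture viewer there is one more tool, called after "Request:" as name(argument=value, ...), one argument or row to a line, values as JSON. servo_tool: Moves the arm, as the interface text tells. Shifts and turns lie within -1 to 1; 1 stands for 0.15 m of shift or 180 degrees of turn. Its arguments: {"type":"object","properties":{"series":{"type":"array","items":{"type":"array","items":{"type":"number"}}},"newtons":{"type":"number"}},"required":["series"]}

```bash
ls; mkdir -p pics; cat > h.py <<'E'
import numpy as np, cv2
from workcell import bot
def K(n):
    c=bot.camera_info(n); f=192/np.tan(np.radians(c['vertical_fov'])/2)
    return c,np.array([[f,0,c['cx']],[0,f,c['cy']],[0,0,1.]])
def ray(n,u,v):
    c,k=K(n); p=cv2.undistortPoints(np.array([[[u,v]]],float),k,np.array(c['dist'],float))[0,0]
    R=np.array(c['R']);t=np.array(c['t']); return -R.T@t, R.T@np.array([p[0],p[1],1])
def onz(n,u,v,z):
    o,d=ray(n,u,v); return o+d*(z-o[2])/d[2]
def proj(n,X):
    c,k=K(n); return cv2.projectPoints(np.array(X,float).reshape(-1,1,3),cv2.Rodrigues(np.array(c['R'],float))[0],np.array(c['t'],float),k,np.array(c['dist'],float))[0][:,0]
def shot(n,f):
    im=bot.read_camera(n); cv2.imwrite('pics/'+f,np.ascontiguousarray(im[:,:,::-1])); return im
E
python3 - <<'E'
from h import *
a=shot('scene','s0.png');b=shot('top','t0.png')
cv2.imwrite('pics/st.png',cv2.resize(np.vstack([a,b])[:,:,::-1],(800,1200))[:600]) 
for n in('top','scene'):
    c,k=K(n);print(n,np.round(-np.array(c['R']).T@np.array(c['t']),3),k[0,0])
    for t,z in(('pan_mount',.109),('weight_a_center',.016),('load_center',.1),('balance',0),('meter_center',.018),('capacitor_center',.02),('driver_grip',.015)):
        for r in bot.mark_of(t,n)[:5]:
            v,u=r['at'][0]*384,r['at'][1]*512
            print(t,round(r['score'],2),round(u),round(v),np.round(onz(n,u,v,z),3))
print(bot.read_state())
E
```

```text
pics
top [0.465 0.012 1.313] 376.9193121939072
pan_mount 0.51 200 186 [0.581 0.167 0.109]
pan_mount 0.22 328 210 [ 0.495 -0.239  0.109]
weight_a_center 0.38 332 190 [ 0.568 -0.275  0.016]
weight_a_center 0.37 335 232 [ 0.423 -0.279  0.016]
load_center 0.69 230 250 [0.376 0.077 0.1  ]
load_center 0.53 299 246 [ 0.383 -0.144  0.1  ]
load_center 0.43 274 209 [ 0.505 -0.067  0.1  ]
balance 0.75 238 200 [0.539 0.05  0.   ]
balance 0.29 273 209 [ 0.509 -0.069  0.   ]
meter_center 0.57 155 226 [0.457 0.335 0.018]
capacitor_center 0.54 273 241 [ 0.399 -0.066  0.02 ]
capacitor_center 0.49 272 208 [ 0.509 -0.065  0.02 ]
capacitor_center 0.39 330 208 [ 0.505 -0.265  0.02 ]
driver_grip 0.7 308 150 [ 0.711 -0.198  0.015]
scene [ 1.094 -0.375  1.026] 458.4868421423182
pan_mount 0.75 308 158 [0.572 0.173 0.109]
weight_a_center 0.43 133 227 [ 0.421 -0.281  0.016]
load_center 0.88 222 186 [ 0.504 -0.051  0.1  ]
load_center 0.88 168 193 [ 0.443 -0.172  0.1  ]
load_center 0.84 237 150 [0.432 0.047 0.1  ]
load_center 0.61 305 159 [0.563 0.169 0.1  ]
balance 0.8 262 199 [0.543 0.045 0.   ]
meter_center 0
[... 156 characters left out ...]
98 [ 0.713 -0.21   0.015]
{'time': 0.8, 'q': array([-1.14891799e+00,  2.63845544e-01,  1.60396497e+00, -2.06118155e-06,
        1.27367609e+00, -3.68644981e-02]), 'joint_vel': array([-0.00041703, -0.00099253,  0.00069661, -0.00150438,  0.00034155,
       -0.00096678]), 'joint_torque': array([-1.45528622e-03, -5.14981091e+01, -3.67696381e+01,  6.61725267e-05,
        5.26230069e-04, -4.89926478e-06]), 'tool_pos': array([ 0.2989343 , -0.60522628,  0.19253541]), 'tcp_rot': array([3.05921084e+00, 7.14266788e-01, 2.88317738e-05]), 'wrist_force': array([-0.1264726 ,  0.41374414, -0.08023647]), 'torque': array([-0.00559407,  0.00957877, -0.00778398]), 'grip_force': 0.0, 'width': 0.9960183269605275}
```

View pics/t0.png

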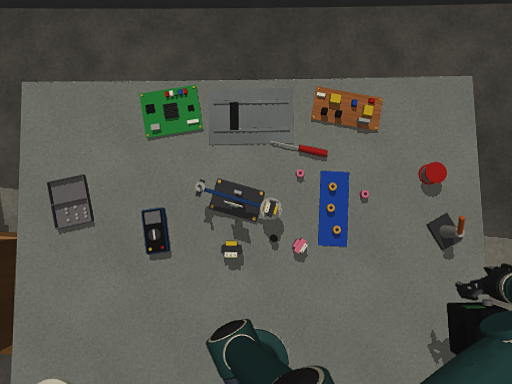

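View pics/s0.png

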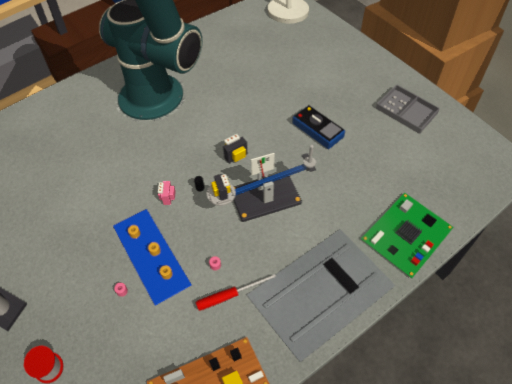

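The top view shows the weights at (333,187), (331,208) and (337,230) on the blue mat. The spindle pan is near (200,186) and the loaded tray near (270,207). The pink rings and the pink and loose transformers are look-alikes.

```bash
cat > m.py <<'E'
from h import *
from scipy import ndimage as nd
S=cv2.imread('pics/s0.png');T=cv2.imread('pics/t0.png')
for n,im in(('top',T),('scene',S)):
    h=cv2.cvtColor(im,cv2.COLOR_BGR2HSV).astype(int)
    mat=(abs(h[...,0]-113)<12)&(h[...,1]>180)&(h[...,2]>90)
    l,k=nd.label(mat); s=nd.sum(mat,l,range(1,k+1)); big=l==1+np.argmax(s)
    fill=nd.binary_fill_holes(big)
    l,k=nd.label(fill&~big)
    for i in range(1,k+1):
        m=(l==i)&(h[...,0]>10)&(h[...,0]<32)&(h[...,2]>90)
        if m.sum()<15: continue
        r,c=np.nonzero(l==i); 
        r2,c2=np.nonzero(m)
        print(n,m.sum(),c2.mean().round(1),r2.mean().round(1),onz(n,c2.mean(),r2.mean(),.018).round(4), onz(n,c2.mean(),r2.mean(),.028).round(4))
a=cv2.resize(S[130:215,190:330],None,fx=5,fy=5,interpolation=2)
b=cv2.resize(T[160:230,180:290],None,fx=5,fy=5,interpolation=2)
a=a[:,:700]; 
b=b[:175]
W=np.zeros((600,700,3),np.uint8); W[:425]=a; W[425:,:550]=b; cv2.imwrite('pics/c1.png',W)
E
python3 m.py
```

```text
top 45 332.3 186.3 [ 0.5805 -0.2766  0.018 ] [ 0.5796 -0.2744  0.028 ]
top 47 330.4 207.5 [ 0.5075 -0.2672  0.018 ] [ 0.5071 -0.265   0.028 ]
top 45 336.3 229.4 [ 0.4322 -0.2845  0.018 ] [ 0.4324 -0.2822  0.028 ]
scene 117 133.5 231.2 [ 0.4339 -0.2851  0.018 ] [ 0.4405 -0.286   0.028 ]
scene 119 153.7 248.6 [ 0.5092 -0.2678  0.018 ] [ 0.515  -0.2688  0.028 ]
scene 127 165.5 271.8 [ 0.5818 -0.2764  0.018 ] [ 0.5869 -0.2773  0.028 ]
```

View pics/c1.png

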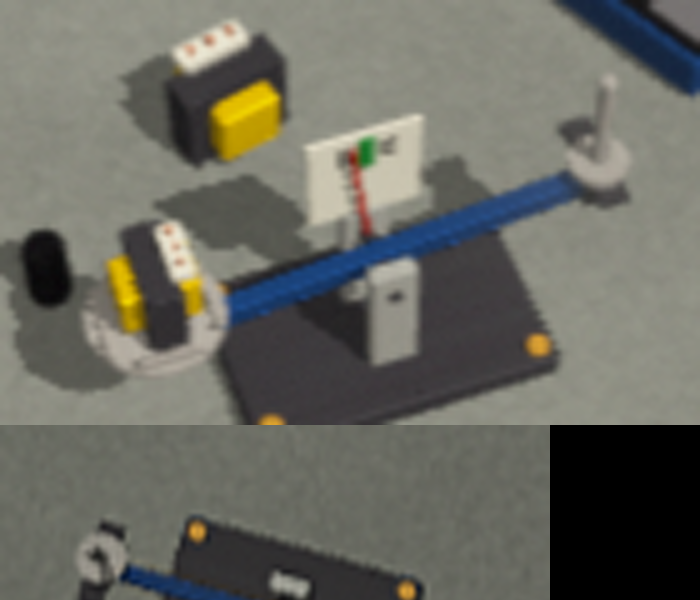

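Request:
servo_tool(
  series=[
    [0.1,0.5,0,0,0,-0.05,0],
    [0.4,1,0,0,0,-0.1,0],
    [0.4,1,0,0,0,-0.1456,0],
    [0.4,1,0,0,0,-0.1456,0],
  ],
)

```text
time: 1.2
tool_pos: [0.3604, -0.4512, 0.1925]
tcp_rot: [-3.14, -0.002, -0.001]
wrist_force: [-0.8, -0.0, -0.7]
width: 1.001
grip_force: 0.0
```

Request:
servo_tool(
  series=[
    [1,1,-0.2,0,0,0,0.2],
    [1,1,-0.2,0,0,0,0.2],
    [1,1,-0.2,0,0,0,0.2],
    [1,1,-0.2,0,0,0,0.2],
    [1,1,-0.2,0,0,0,0.2],
  ],
)

```text
time: 1.7
tool_pos: [0.5114, -0.302, 0.1618]
tcp_rot: [-3.14, -0.01, -0.001]
wrist_force: [0.1, -0.1, 0.9]
width: 0.799
grip_force: 0.0
```

```bash
python3 - <<'E'
from h import *
shot('wrist','w0.png'); s=bot.read_state(); print(s['tool_pos'],s['tcp_rot'],s['q'],s['width'],s['time'])
W=[(.581,-.2765,.028),(.508,-.2673,.028),(.433,-.2845,.028)]
print(proj('wrist',W)); c,k=K('wrist');print(k[0,0],-np.array(c['R']).T@np.array(c['t']))
# spindle triangulation
for z in(.171,): print('scene tip',onz('scene',311.4,146,z))
print('scene base',onz('scene',310.6,161,.109),'top pan',onz('top',200.4,186.4,.109))
E
```

```text
[ 0.51154334 -0.3019776   0.16167398] [-3.14004802e+00 -1.00423386e-02 -6.00621526e-04] [-5.76175293e-01  1.33764123e-01  1.81653244e+00  1.60220809e-03
  1.19181327e+00  9.87631596e-01] 0.8006231885634573 1.75
[[224.33886304 103.96388011]
 [216.10149221 181.12206715]
 [234.36081223 251.11690844]]
331.7743626830155 [ 0.5849381  -0.30188333  0.34343973]
scene tip [0.58315459 0.16690752 0.171     ]
scene base [0.58324951 0.17134996 0.109     ] top pan [0.58073695 0.16681927 0.109     ]
```

View pics/w0.png

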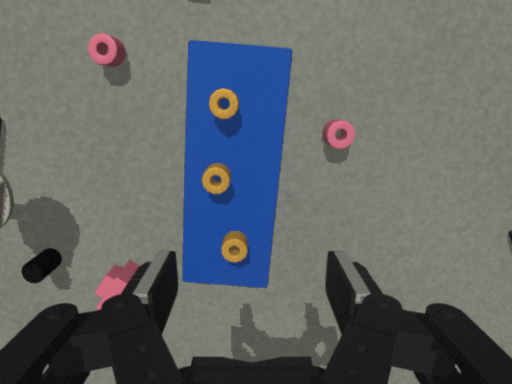

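The wrist view shows the three brass weights at (224,103), (216,180) and (235,248). These match the projected positions within about 3 px.

Request:
servo_tool(
  series=[
    [-0.3,0.117,-0.2,0,0,0,0.4],
    [-0.523,0.117,-0.5,0,0,0,0.4],
    [-0.523,0.117,-0.7,0,0,0,0.4],
    [-0.523,0.117,-0.7,0,0,0,0.4],
    [-0.523,0.117,-0.7,0,0,0,0.4],
  ],
)

```text
time: 2.25
tool_pos: [0.4301, -0.2886, 0.0579]
tcp_rot: [-3.142, -0.001, 0.001]
wrist_force: [0.2, -0.7, 1.1]
width: 0.599
grip_force: 0.0
```

```bash
python3 - <<'E'
from h import *
shot('wrist','w1.png'); s=bot.read_state(); print(s['tool_pos'],s['tcp_rot'],s['width'],s['time'])
W=[(.581,-.2765,.028),(.508,-.2673,.028),(.433,-.2845,.028)]
print(proj('wrist',W))
E
```

```text
[ 0.43191999 -0.28957229  0.05945798] [3.13960745e+00 1.22035921e-03 3.80070301e-03] 0.601217535326226 2.3
[[228.45974204 -35.76440796]
 [215.24182108  95.40504485]
 [243.75127248 210.59134874]]
```

View pics/w1.png

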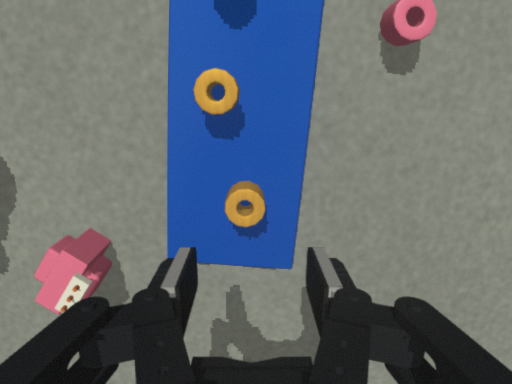

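Request:
servo_tool(
  series=[
    [0.015,0.025,-0.2,0,0,0,0.4],
    [0.015,0.025,-0.33,0,0,0,0.4],
    [0.015,0.025,-0.33,0,0,0,0.8],
    [0.015,0.025,-0.33,0,0,0,0.8],
    [0.015,0.025,-0.33,0,0,0,0.8],
    [0.015,0.025,-0.33,0,0,0,0.8],
    [0.015,0.025,-0.33,0,0,0,0.8],
  ],
  newtons=40,
)

```text
time: 3.0
tool_pos: [0.4336, -0.2846, 0.0092]
tcp_rot: [3.14, 0.002, 0.003]
wrist_force: [0.5, -0.0, 0.7]
width: 0.204
grip_force: 0.0
```

```bash
python3 - <<'E'
from h import *
shot('wrist','w2.png'); s=bot.read_state(); print(s['tool_pos'],s['width'],s['grip_force'],s['time'])
E
```

```text
[ 0.43336092 -0.2843716   0.0089073 ] 0.20088574127551706 0.0 3.05
```

View pics/w2.png

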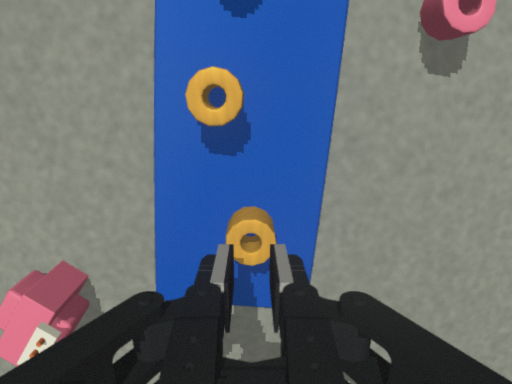

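```bash
python3 - <<'E'
from h import *
s=bot.read_state(); p=s['tool_pos']
print('tcp proj',proj('wrist',[p,p+[.011,.0085,0],p+[.011,.0085,.003],p+[0,0,.019]]))
for u,v,z in((251,243,.028),(215.5,96,.028)): print(onz('wrist',u,v,z))
print(onz('wrist',228,245,.012),onz('wrist',280,245,.012))
c=bot.camera_info('wrist');print(np.round(c['R'],3),-np.array(c['R']).T@np.array(c['t']))
E
```

```text
tcp proj [[251.32542818 229.38132292]
 [236.6688759  211.68404724]
 [236.44962074 213.38764138]
 [251.34410955 242.70184859]]
[ 0.43322886 -0.28418791  0.028     ]
[ 0.50844029 -0.26738201  0.028     ]
[ 0.42471161 -0.27066481  0.012     ] [ 0.42473708 -0.30124613  0.012     ]
[[ 0.001 -1.     0.   ]
 [-0.957 -0.001  0.289]
 [-0.289 -0.001 -0.957]] [ 0.50659382 -0.28418611  0.19074958]
```

The fingers at rows 245+ overlay the ring without touching it. Scale in the picture puts the tips about 40 mm above the reported TCP, so I'll open and lower cautiously while watching the force.

Request:
servo_tool(
  series=[
    [0,0,0,0,0,0,0.45],
    [0,0,0,0,0,0,0.45],
    [0,0,-0.02,0,0,0,0.45],
    [0,0,-0.035,0,0,0,0.45],
    [0,0,-0.035,0,0,0,0.45],
  ],
)

```text
time: 3.55
tool_pos: [0.4322, -0.2835, 0.0021]
tcp_rot: [-3.141, -0.002, 0.002]
wrist_force: [0.1, 0.1, 0.1]
width: 0.55
grip_force: 0.0
```

```bash
python3 - <<'E'
from h import *
im=shot('wrist','w3.png'); s=bot.read_state(); print(s['tool_pos'],s['wrist_force'],s['width'],s['time'])
print(bot.camera_info('wrist')['t'])
E
```

```text
[ 0.43236586 -0.28361681  0.00225085] [-0.35319155  0.54461394  0.66718712] 0.5504607367229661 3.6
[-0.28413299  0.43004064  0.32354002]
```

View pics/w3.png

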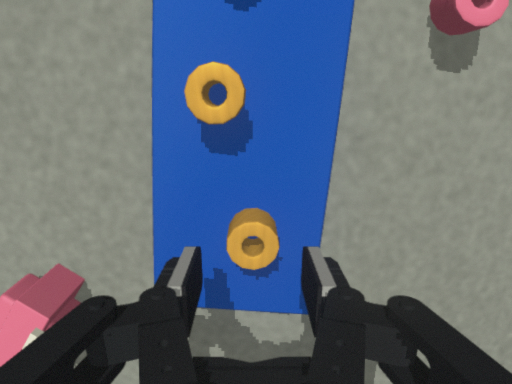

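The fingers' shadow lies well clear of the tips, so they are still high above the mat. I'll keep lowering in small steps.

Request:
servo_tool(
  series=[
    [0,0,-0.04,0,0,0,0.45],
    [0,0,-0.08,0,0,0,0.45],
    [0,0,-0.12,0,0,0,0.45],
    [0,0,-0.12,0,0,0,0.45],
  ],
)

```text
time: 4.0
tool_pos: [0.4317, -0.2831, -0.0167]
tcp_rot: [-3.14, -0.002, 0.003]
wrist_force: [-0.5, -0.7, -0.2]
width: 0.548
grip_force: 0.0
```

Request:
servo_tool(
  series=[
    [0,0,0,0,0,0,0.75],
    [0,0,0,0,0,0,0.75],
    [0,0,0,0,0,0,0.75],
    [0,0,0,0,0,0,0.75],
  ],
)

```text
time: 4.4
tool_pos: [0.4329, -0.284, -0.0151]
tcp_rot: [3.141, 0.002, 0.0]
wrist_force: [0.3, 0.5, -0.7]
width: 0.288
grip_force: 39.3
```

```bash
python3 - <<'E'
from h import *
im=shot('wrist','w4.png'); s=bot.read_state(); print(s['tool_pos'],s['wrist_force'],s['width'],s['time'])
E
```

```text
[ 0.43287568 -0.28396299 -0.01513439] [-0.06198718 -0.73483934 -0.57853986] 0.2930738852975332 4.45
```

View pics/w4.png

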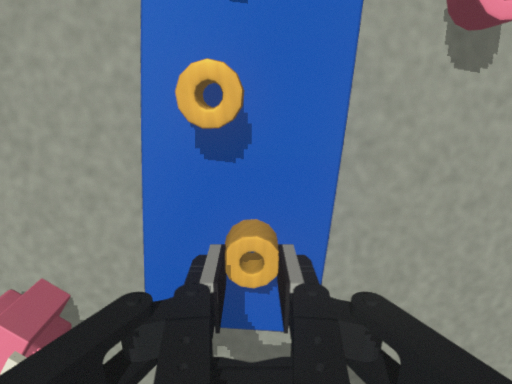

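Contact at 39 N, but probably only on the ring's upper edge. I'll regrip a little lower.

Request:
servo_tool(
  series=[
    [0,0,0,0,0,0,0.5],
    [0,0,0,0,0,0,0.5],
    [0,0,-0.025,0,0,0,0.5],
    [0,0,-0.045,0,0,0,0.5],
    [0,0,-0.06,0,0,0,0.5],
    [0,0,-0.06,0,0,0,0.5],
  ],
)

```text
time: 5.05
tool_pos: [0.4323, -0.2836, -0.0249]
tcp_rot: [-3.141, -0.002, 0.002]
wrist_force: [-0.1, -0.8, -1.0]
width: 0.5
grip_force: 0.0
```

Request:
servo_tool(
  series=[
    [0,0,0,0,0,0,0.75],
    [0,0,0,0,0,0,0.75],
    [0,0,0,0,0,0,0.75],
    [0,0,0,0,0,0,0.75],
  ],
)

```text
time: 5.45
tool_pos: [0.4329, -0.284, -0.0242]
tcp_rot: [3.141, 0.002, 0.0]
wrist_force: [0.9, 0.1, -0.6]
width: 0.295
grip_force: 39.4
```

```bash
python3 - <<'E'
from h import *
im=shot('wrist','w5.png'); s=bot.read_state(); print(s['tool_pos'],s['wrist_force'],s['width'],s['time'])
cv2.imwrite('pics/c5.png',cv2.resize(im[200:350,160:350,::-1],None,fx=4,fy=4))
E
```

```text
[ 0.43287871 -0.28400181 -0.02417221] [0.23872006 0.15902453 0.04161425] 0.29792042614217745 5.5
```

View pics/c5.png

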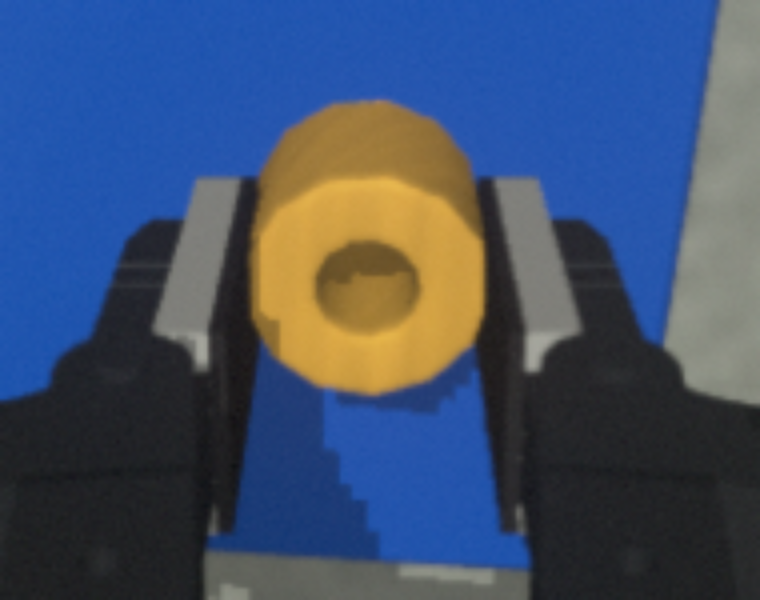

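The ring is seated squarely between the pads, so lift and carry it towards the spindle.

Request:
servo_tool(
  series=[
    [0,0,0.33,0,0,0,0.8],
    [0,0,0.66,0,0,0,0.8],
    [0,0.1,1,0,0,0,0.8],
    [0.1,0.4,1,0,0,0,0.8],
    [0.2,0.7,1,0,0,0,0.8],
    [0.2,1,1,0,0,0,0.8],
  ],
)

```text
time: 6.1
tool_pos: [0.4645, -0.1328, 0.1269]
tcp_rot: [3.141, 0.001, 0.005]
wrist_force: [1.1, 0.2, -2.3]
width: 0.302
grip_force: 39.9
```

Request:
servo_tool(
  series=[
    [0,0.3,0.49,0,0,0,0.8],
    [0.1,0.66,0.49,0,0,0,0.8],
    [0.2,1,0.49,0,0,0,0.8],
    [0.2,1,0.49,0,0,0,0.8],
    [0.2,1,0.49,0,0,0,0.8],
  ],
)

```text
time: 6.6
tool_pos: [0.4938, 0.0197, 0.2002]
tcp_rot: [-3.14, -0.009, -0.003]
wrist_force: [-0.0, -1.1, -1.6]
width: 0.301
grip_force: 39.9
```

Request:
servo_tool(
  series=[
    [0,0.33,0,0,0,0,0.8],
    [0,0.66,0,0,0,0,0.8],
    [0,0.96,0,0,0,0,0.8],
    [0,0.96,0,0,0,0,0.8],
    [0,0.96,0,0,0,0,0.8],
  ],
)

```text
time: 7.1
tool_pos: [0.4921, 0.1601, 0.1985]
tcp_rot: [3.14, 0.006, -0.002]
wrist_force: [0.2, -0.9, -0.9]
width: 0.303
grip_force: 40.1
```

```bash
python3 - <<'E'
from h import *
im=shot('wrist','w6.png'); s=bot.read_state(); print(s['tool_pos'],s['tcp_rot'],s['wrist_force'],s['width'],s['grip_force'],s['time'])
print(proj('wrist',[(.583,.167,.171),(.583,.167,.109)]),[r['at']*np.array([384,512]) for r in bot.mark_of('pan_mount','wrist')])
E
```

```text
[0.49228793 0.15926104 0.1985952 ] [ 3.14031683e+00  3.23081200e-03 -1.79938091e-03] [ 0.10890191 -0.21021019 -0.82551249] 0.29915299878914503 40.10163601487875 7.15
[[238.50501219  69.5521018 ]
 [241.413721    76.40572364]] [array([ 85.2096, 241.6128])]
```

View pics/w6.png

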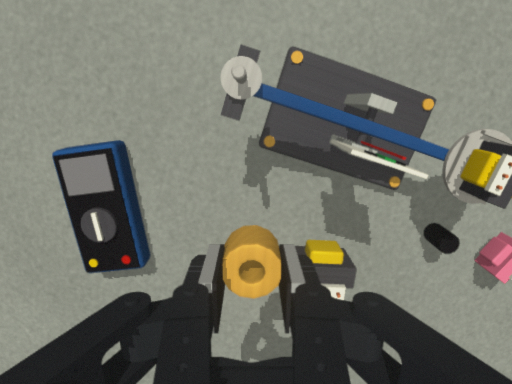

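The ring is held, with its bore at (252,265). The spindle tip is near (238,71) and the pan near (241,78), which agrees with the projections. That uses up my picture views, so from here I work from numbers.

```bash
python3 - <<'E'
from h import *
im=cv2.imread('pics/w6.png'); g=cv2.cvtColor(im,cv2.COLOR_BGR2GRAY)
print('cols 226-258'); 
for r in range(58,100): print(r,' '.join('%3d'%x for x in g[r,226:260]))
h=cv2.cvtColor(im,cv2.COLOR_BGR2HSV)
reg=h[225:300,222:282]; 
print('V');
for r in range(250,284,2): print(r,' '.join('%3d'%x for x in h[r,222:282:2,2]))
E
```

```text
cols 226-258
58 148 145 144 142 148 170 184 186 187 189 185 186 184 183 185 187 185 186 186 186 185 183 180 173 152 120  93  82  81  76  79  86 115 149
59 148 146 149 150 168 185 191 190 189 189 186 182 184 185 185 188 186 185 184 186 186 185 184 186 186 175 139 102  85  78  80 101 135 150
60 148 154 169 186 190 190 189 187 187 185 184 183 182 184 185 187 185 184 185 186 186 183 185 186 191 189 179 152 104  83  81 106 145 150
61 152 172 188 196 192 191 189 188 188 185 182 183 183 183 185 186 187 184 186 186 185 184 186 187 190 192 189 179 150 104  96 123 149 150
62 170 188 193 191 192 190 188 188 188 185 184 183 184 185 185 185 185 185 186 185 182 182 186 190 193 192 188 186 175 146 122 139 151 152
63 186 193 192 192 191 189 188 187 187 184 183 183 181 185 186 185 183 184 185 183 183 183 186 188 192 192 188 185 181 173 162 155 151 152
64 191 191 192 191 189 189 188 184 184 184 184 182 183 184 182 183 183 186 186 185 182 183 187 189 191 189 187 183 180 180 178 167 157 152
65 191 193 192 190 189 187 185 184 184 185 182 180 180 182 182 182 181 183 183 182 182 186 187 190 190 188 186 182
[... 6160 characters left out ...]
 120 142 155 159 163 165 165 166 158 148 137 140 208 213 215 210 208 208 211 180
274  80 147 163 213 212 212 215 213 185 124 137 148 157 161 161 167 166 167 158 150 142 160 212 214 214 210 208 209 210 180
276  71 149 160 211 212 212 215 216 205 149 138 148 155 162 164 169 166 162 158 154 148 200 216 216 212 208 208 208 210 175
278  71 147 159 199 202 211 217 217 214 186 151 150 159 163 169 168 164 162 162 159 180 214 216 216 212 210 207 208 206 163
280  48 141 145 145 159 213 217 218 216 216 196 171 166 167 166 168 166 171 178 190 217 215 218 216 211 210 207 207 202  88
282  36  95 144 146 161 212 215 217 216 219 223 221 192 183 179 178 188 201 217 225 216 212 215 215 211 208 205 205 180  57
```

```bash
python3 - <<'E'
from h import *
s=bot.read_state(); p=s['tool_pos'];print(p)
b=onz('wrist',251.8,271,p[2]+.0522); t=onz('wrist',237.8,70.8,.171)
print('bore',b,b-p,'tip',t,'shift',t-b)
for z in(.115,.171):pass
print('pan',onz('wrist',241,78,.109))
# top/scene spindle
T=cv2.cvtColor(cv2.imread('pics/t0.png'),cv2.COLOR_BGR2GRAY)
print(T[176:198,190:212])
E
```

```text
[0.49242845 0.15876548 0.19871418]
bore [0.49395809 0.15859573 0.25091418] [ 0.00152963 -0.00016975  0.0522    ] tip [0.58247913 0.16685336 0.171     ] shift [ 0.08852105  0.00825763 -0.07991418]
pan [0.58201625 0.16676774 0.109     ]
[[109 110 111 109 107 106 105 107 106 108 108 108 110 109 107 105 106 108
  111 106 107 110]
 [111 114 112 111 107 104 104 105 108 109 108 110 113 111 106 107 107 109
  110 106 105 106]
 [113 111 109 108 108 106 106 106 107 108 102 117 118 114 111 109 109 108
  107 105 105 105]
 [109 110 108 107 107 109 109 109 111 105  67  74  88 103 104 112 109 107
  108 108 107 106]
 [107 109 109 107 108 107 110 109 106  87  35  36  48  62  68  96 108 108
  109 111 108 108]
 [104 110 105 106 105 105 110 112 117  97  90  70  49  32  48 107 110 109
  111 110 106 107]
 [107 109 104 105 101 104 112 129 141 134 139 131 119  62  47 114 109 108
  110 109 108 112]
 [107 109 105 105 102 106 127 138 142 139 147 147 149 123 101 109 107 108
  113 111 111 112]
 [107 108 105 107 104 117 147 146 128  91 131 146 148 144 134  91 106 110
  111 110 108 110]
 [105 105 105 106 108 125 13
[... 481 characters left out ...]
2  91  84 103  27  27  47  46
   45  46  45  50]
 [103 105 106 105 107 104  64  56  77  98  64  55  64  94  61  60  36  34
   45  48  47  46]
 [107 105 104 104 108 103  51  40  35  34  30  44  97 108 101 102  94  90
   61  35  46  42]
 [104 104 104 108 107  92  45  47  46  39  44  82 113 108 109 111 113 112
  100  93  93  66]
 [104 104 108 112 104  82  40  46  48  45  55 108 108 106 110 108 108 106
  111 115 114 100]
 [108 107 108 111 102  79  45  42  43  42  56 107 106 108 108 105 105 105
  108 110 113 110]
 [105 102 102 109 106  96  91  87  72  53  80 106 105 108 107 103 106 107
  108 107 112 108]
 [102 102 105 109 108 106 107 110 103  90 102 104 105 106 103 103 106 105
  106 108 106  84]]
```

Request:
servo_tool(
  series=[
    [0.3,0.055,0,0,0,0,0.8],
    [0.59,0.055,0,0,0,0,0.8],
    [0.59,0.055,-0.1,0,0,0,0.8],
    [0.59,0.055,-0.22,0,0,0,0.8],
    [0.59,0.055,-0.34,0,0,0,0.8],
    [0.59,0.055,-0.34,0,0,0,0.8],
    [0.59,0.055,-0.34,0,0,0,0.8],
    [0.59,0.055,-0.34,0,0,0,0.8],
  ],
)

```text
time: 8.0
tool_pos: [0.5819, 0.1677, 0.1495]
tcp_rot: [-3.141, -0.0, -0.003]
wrist_force: [0.4, 0.2, -0.3]
width: 0.298
grip_force: 40.1
```

```bash
cat > near.py <<'E'
import sys
from h import *
s=bot.read_state(); p=s['tool_pos']
im=shot('wrist',sys.argv[1]); print(p.round(4),s['wrist_force'].round(2),s['torque'].round(2),s['grip_force'],s['time'])
g=cv2.cvtColor(im,cv2.COLOR_RGB2GRAY)
print('pred tip',proj('wrist',[(.5825,.1669,.171)]),'bore top',proj('wrist',[p+[.0008,0,.0522]]))
for r in range(252,292,2): print(r,' '.join('%3d'%x for x in g[r,226:280:2]))
E
python3 near.py w7.png
```

```text
[0.5819 0.1677 0.1495] [ 0.36  0.21 -0.3 ] [-0.08  0.05 -0.03] 40.10859528556466 8.0
pred tip [[253.40172325 243.719742  ]] bore top [[251.93629211 272.20669161]]
252 110 127 155 160 161 163 160 157 157 160 157 156 153 155 156 160 160 161 158 154 155 159 161 153 108  92  88
254 116 147 158 158 160 160 157 157 156 157 154 154 154 155 156 158 159 158 156 152 152 157 159 157 146  97  86
256 130 157 157 158 158 160 156 154 154 155 154 150 151 153 155 157 157 154 155 151 152 154 156 156 154 135  89
258 157 158 157 157 157 158 155 154 151 156 148 146 147 147 149 155 158 156 153 151 150 154 154 154 152 151 124
260 159 158 155 155 154 157 155 151 152 149 131 110 102  99 104 138 146 150 150 148 151 155 155 154 152 150 151
262 157 155 153 155 155 156 152 145 137 109  85  84  85  84  81  81  92 128 148 148 153 152 155 154 153 151 152
264 157 154 153 154 156 156 150 135  85  82  82  81  83  82  82  79  78  80 128 146 151 152 155 152 150 151 152
266 155 154 151 153 155 155 147  97  80  80  81  81  82  83  81  83  82  78  86 139 151 152 152 152 150 150 151
268 155 155 152 152 154 151 134  79  78  
[... 602 characters left out ...]
 154 156 154 152 150 150 148
280 106 108 149 154 156 157 155 158 141 126 119 120 119 120 121 125 129 140 158 155 156 155 153 148 149 148 146
282 103 107 148 153 158 157 156 157 163 160 140 135 130 128 136 146 160 165 154 153 154 155 151 151 146 148 131
284 105 105 148 153 155 157 156 157 161 164 163 164 167 165 174 173 170 161 153 152 154 153 151 148 147 144 104
286 122 107 148 151 155 154 155 156 159 159 159 160 166 167 168 167 163 158 152 152 152 153 149 148 143 131  85
288 131 110 145 150 154 154 152 154 160 159 156 155 157 159 162 160 159 154 149 151 152 152 150 144 124  94  79
290 131 127 135 143 151 153 152 156 158 157 155 155 153 157 160 159 157 151 147 152 150 150 142 122  96  91  79
```

Request:
servo_tool(
  series=[
    [0,-0.005,-0.02,0,0,0,0.8],
    [-0.002,-0.005,-0.04,0,0,0,0.8],
    [-0.002,-0.005,-0.06,0,0,0,0.8],
    [-0.002,-0.005,-0.08,0,0,0,0.8],
    [-0.002,-0.005,-0.08,0,0,0,0.8],
    [-0.002,-0.005,-0.08,0,0,0,0.8],
  ],
)

```text
time: 8.65
tool_pos: [0.5808, 0.1676, 0.136]
tcp_rot: [3.141, 0.002, -0.001]
wrist_force: [-0.6, 0.6, -1.2]
width: 0.301
grip_force: 40.1
```

```bash
python3 - <<'E'
from h import *
for i in range(3):
    bot.recognise('beam','top'); s=bot.read_state(); print(s['tool_pos'].round(4),s['wrist_force'].round(2),s['torque'].round(3))
E
python3 near.py w8.png
```

```text
[0.5809 0.1677 0.1362] [ 0.03 -0.72 -0.64] [ 0.018  0.039 -0.028]
[0.581  0.1677 0.1363] [ 0.27  0.48 -0.82] [0.004 0.008 0.02 ]
[0.5811 0.1677 0.1363] [-0.27 -0.35 -0.85] [-0.013 -0.014  0.017]
[0.5811 0.1677 0.1363] [-0.27 -0.35 -0.85] [-0.01 -0.01  0.02] 40.10704927146435 8.8
pred tip [[252.84230593 253.29145866]] bore top [[251.25576287 272.33491697]]
252 111 126 157 160 164 163 160 158 156 159 155 154 155 157 156 161 161 159 158 155 156 157 161 153 108  90  84
254 114 147 157 158 160 160 157 155 155 158 155 153 154 153 156 159 159 156 156 153 153 158 159 159 145  99  87
256 131 158 158 158 157 160 158 155 152 155 152 152 151 154 155 158 158 156 156 153 155 156 156 155 154 132  89
258 157 157 154 157 154 156 155 152 154 155 149 147 147 147 149 155 156 156 154 151 152 156 156 154 152 151 123
260 157 156 157 154 155 157 153 151 151 145 136 123 120 121 116 138 147 152 152 148 152 154 157 153 153 152 152
262 158 153 154 155 156 156 152 146 137 108  88  90  91  89  82  82  90 131 148 149 150 153 154 154 151 150 152
264 157 155 152 153 156 155 149 136  85  81  82  82  82  82  81  81  7
[... 797 characters left out ...]
 153 156 151 149 149 150 148
280 107 104 150 154 156 155 157 155 139 125 122 119 120 121 122 124 126 139 156 156 156 155 153 151 148 147 146
282 103 106 147 151 157 157 155 157 164 162 139 133 131 131 136 146 158 166 157 152 153 154 151 147 148 147 132
284 110 105 148 151 156 155 154 155 159 163 164 165 167 165 174 174 170 160 154 151 153 154 149 150 149 144 105
286 120 104 147 149 155 158 155 155 160 157 158 161 163 165 166 163 160 156 151 152 152 151 151 148 143 131  85
288 130 110 142 150 153 152 153 155 160 158 154 155 157 160 162 163 158 154 150 153 152 153 148 144 124  98  78
290 130 128 136 142 151 151 153 153 156 157 154 155 154 158 162 158 156 152 147 151 152 149 143 125  96  93  82
```

Request:
servo_tool(
  series=[
    [0,0,-0.02,0,0,0,0.8],
    [0,0,-0.04,0,0,0,0.8],
    [0,0,-0.06,0,0,0,0.8],
    [0,0,-0.08,0,0,0,0.8],
    [0,0,-0.1,0,0,0,0.8],
    [0,0,-0.1,0,0,0,0.8],
    [0,0,-0.1,0,0,0,0.8],
  ],
)

```text
time: 9.55
tool_pos: [0.5808, 0.1676, 0.121]
tcp_rot: [3.142, 0.002, -0.0]
wrist_force: [0.1, -0.1, -0.9]
width: 0.301
grip_force: 40.1
```

```bash
cat > tilt.py <<'E'
import sys
from h import *
F=[]
im=shot('scene','sc_%s.png'%sys.argv[1])
for i in range(4):
    s=bot.read_state(); F.append(s['wrist_force'])
    bot.read_camera('top')
print(s['tool_pos'].round(4),np.mean(F,0).round(2),s['time'])
h=cv2.cvtColor(im,cv2.COLOR_RGB2HSV).astype(int)
# red pointer inside card area; cols 255-280 rows 150-185
red=((h[...,0]<8)|(h[...,0]>172))&(h[...,1]>110)&(h[...,2]>80); red[:150]=0;red[185:]=0;red[:,:250]=0;red[:,280:]=0
r,c=np.nonzero(red)
if len(r)>3:
    k=np.polyfit(r,c,1); print('pointer n',len(r),'rows',r.min(),r.max(),'col at 160',np.polyval(k,160).round(1),'slope',k[0].round(3))
gr=(abs(h[...,0]-65)<18)&(h[...,1]>120);gr[:150]=0;gr[185:]=0;gr[:,:250]=0;gr[:,280:]=0
r,c=np.nonzero(gr); print('green',len(r),c.mean() if len(c) else None,r.mean() if len(c) else None)
# blue beam line end
bl=(abs(h[...,0]-108)<12)&(h[...,1]>150);bl[:155]=0;bl[200:]=0;bl[:,:235]=0;bl[:,305:]=0
r,c=np.nonzero(bl)
k=np.polyfit(c,r,1);print('beam n',len(r),'slope',k[0].round(3),'row at 300',np.polyval(k,300).round(1),'row at 240',np.polyval(k,240).round(1))
E
sed 's/^im=.*/im=cv2.imread("pics\/s0.png")[:,:,::-1].copy()/' tilt.py > /tmp/tilt0.py; cp /tmp/tilt0.py t0.py; python3 t0.py x; python3 tilt.py 1
```

```text
[0.5811 0.1677 0.1215] [ 0.13  0.07 -0.82] 9.7
pointer n 18 rows 160 176 col at 160 259.8 slope 0.201
green 10 262.5 160.0
beam n 340 slope -0.367 row at 300 167.8 row at 240 189.8
[0.581  0.1676 0.1214] [ 0.08  0.07 -0.98] 9.95
pointer n 19 rows 160 176 col at 160 259.9 slope 0.191
green 10 262.5 160.0
beam n 343 slope -0.367 row at 300 167.8 row at 240 189.8
```

The ring is threaded: the beam is still on its upper stop and the only force is the ring's own weight. Lower it to the pan.

Request:
servo_tool(
  series=[
    [0,0,-0.05,0,0,0,0.8],
    [0,0,-0.1,0,0,0,0.8],
    [0,0,-0.15,0,0,0,0.8],
    [0,0,-0.19,0,0,0,0.8],
    [0,0,-0.22,0,0,0,0.8],
    [0,0,-0.235,0,0,0,0.8],
    [0,0,-0.25,0,0,0,0.8],
    [0,0,-0.26,0,0,0,0.8],
    [0,0,-0.27,0,0,0,0.8],
    [0,0,-0.275,0,0,0,0.8],
    [0,0,-0.275,0,0,0,0.8],
  ],
)

```text
time: 11.1
tool_pos: [0.5812, 0.1678, 0.0804]
tcp_rot: [-3.141, -0.002, -0.001]
wrist_force: [-0.4, -0.3, 0.3]
width: 0.3
grip_force: 40.3
```

```bash
python3 tilt.py 2
```

```text
[0.5812 0.1677 0.0803] [-0.09  0.25  0.28] 11.3
pointer n 20 rows 160 176 col at 160 260.1 slope 0.178
green 10 262.5 160.0
beam n 347 slope -0.365 row at 300 167.8 row at 240 189.7
```

Contact at about 1.3 N, so release gently and retreat.

Request:
servo_tool(
  series=[
    [0,0,0,0,0,0,0.7],
    [0,0,0,0,0,0,0.6],
    [0,0,0,0,0,0,0.5],
    [0,0,0,0,0,0,0.5],
    [0,0,0.1,0,0,0,0.5],
    [0,0,0.4,0,0,0,0.5],
    [0,0,0.7,0,0,0,0.5],
    [0,0,0.9,0,0,0,0.5],
    [0,0,0.9,0,0,0,0.5],
  ],
)

```text
time: 12.25
tool_pos: [0.5851, 0.1686, 0.2234]
tcp_rot: [-3.139, -0.002, -0.02]
wrist_force: [1.1, -0.2, 0.4]
width: 0.501
grip_force: 0.0
```

```bash
python3 tilt.py 3; python3 - <<'E'
from h import *
im=cv2.imread('pics/sc_3.png'); h=cv2.cvtColor(im,cv2.COLOR_BGR2HSV).astype(int)
m=(h[...,0]>10)&(h[...,0]<30)&(h[...,1]>120)&(h[...,2]>90)
n,l,st,ce=cv2.connectedComponentsWithStats(m.astype(np.uint8))
for i in range(1,n):
    if st[i,4]>30 and 100<ce[i,0]<330 and 120<ce[i,1]<290: print(st[i],ce[i].round(1))
print(proj('scene',[(.5825,.1669,.121)]),bot.read_state()['width'])
E
```

```text
[0.5799 0.1673 0.2139] [-0.18 -0.1  -0.44] 12.45
pointer n 19 rows 160 176 col at 160 259.9 slope 0.191
green 10 262.5 160.0
beam n 342 slope -0.366 row at 300 167.8 row at 240 189.7
[232 146  15  16 169] [238.8 153.4]
[305 152  11  14  99] [309.5 159.1]
[211 181   8  16  81] [214.8 188.4]
[148 243  12  12 111] [153.9 248.5]
[160 266  12  13 121] [165.5 271.9]
[[309.49554335 158.67898432]] 0.49499350034599515
```

The first ring is on the pan and the beam is still on its upper stop. Fetch the middle weight.

Request:
servo_tool(
  series=[
    [-0.05,-0.3,0,0,0,0,0.5],
    [-0.1,-0.63,0,0,0,0,0.5],
    [-0.2,-0.95,0,0,0,0,0.5],
    [-0.2,-0.95,0,0,0,0,0.5],
  ],
)

```text
time: 12.9
tool_pos: [0.5482, 0.0202, 0.2128]
tcp_rot: [3.139, -0.006, -0.008]
wrist_force: [-0.3, 1.1, 0.6]
width: 0.499
grip_force: 0.0
```

Request:
servo_tool(
  series=[
    [-0.1,-0.3,0,0,0,0,0.5],
    [-0.2,-0.63,0,0,0,0,0.5],
    [-0.287,-0.95,0,0,0,0,0.5],
    [-0.287,-0.95,0,0,0,0,0.5],
  ],
)

```text
time: 13.3
tool_pos: [0.5057, -0.1215, 0.2135]
tcp_rot: [3.14, -0.006, -0.005]
wrist_force: [1.2, 1.1, 0.6]
width: 0.499
grip_force: 0.0
```

Request:
servo_tool(
  series=[
    [0,-0.33,-0.1,0,0,0,0.5],
    [0,-0.66,-0.3,0,0,0,0.5],
    [0,-1,-0.6,0,0,0,0.5],
    [0,-1,-0.9,0,0,0,0.5],
    [0,-1,-0.9,0,0,0,0.5],
    [0,-1,-0.9,0,0,0,0.5],
  ],
)

```text
time: 13.9
tool_pos: [0.5049, -0.265, 0.0756]
tcp_rot: [-3.136, -0.001, 0.012]
wrist_force: [-0.5, 0.5, -0.1]
width: 0.499
grip_force: 0.0
```

```bash
python3 - <<'E'
from h import *
im=shot('wrist','w9.png'); s=bot.read_state(); print(s['tool_pos'],s['tcp_rot'],s['width'],s['time'])
h=cv2.cvtColor(im,cv2.COLOR_RGB2HSV).astype(int)
m=(h[...,0]>10)&(h[...,0]<30)&(h[...,1]>120)&(h[...,2]>185)
n,l,st,ce=cv2.connectedComponentsWithStats(m.astype(np.uint8))
for i in range(1,n):
    if st[i,4]>150:
        x,y,w,hh=st[i,:4]; print(st[i],onz('wrist',x+w/2-.5,y+hh/2-.5,.028))
E
```

```text
[ 0.50700151 -0.26558277  0.07837252] [-3.13876433e+00 -2.47933024e-03  5.55673063e-03] 0.5032157181276901 13.95
[248  74  39  40 916] [ 0.58424131 -0.27583246  0.028     ]
[236 182  36  34 714] [ 0.51071095 -0.26702037  0.028     ]
```

Request:
servo_tool(
  series=[
    [0.003,0,-0.2,0,0,0,0.5],
    [0.003,0,-0.4,0,0,0,0.5],
    [0.003,0,-0.55,0,0,0,0.5],
    [0.003,0,-0.65,0,0,0,0.5],
    [0.003,0,-0.698,0,0,0,0.5],
    [0.003,0,-0.698,0,0,0,0.5],
    [0.003,0,-0.698,0,0,0,0.75],
    [0.003,0,-0.698,0,0,0,0.75],
    [0.003,0,-0.698,0,0,0,0.75],
    [0.003,0,-0.698,0,0,0,0.8],
  ],
)

```text
time: 14.95
tool_pos: [0.51, -0.2681, -0.0229]
tcp_rot: [3.14, 0.002, 0.005]
wrist_force: [1.0, 2.2, 6.0]
width: 0.301
grip_force: 39.9
```

```bash
python3 near.py w10.png
```

```text
[ 0.51   -0.2681 -0.0229] [0.99 2.15 6.05] [ 0.32 -0.04  0.03] 39.94002342224121 14.95
pred tip [[-1101764.13060434     9187.09380679]] bore top [[251.38305001 272.04671614]]
252 111 116 116 126 146 169 171 176 175 171 167 168 171 173 171 172 168 165 170 173 172 149 113 104 100  96  75
254 112 117 125 151 172 170 168 170 167 165 164 167 166 170 170 169 167 162 162 165 171 168 151 113 102  96  81
256 116 126 155 173 170 165 166 168 168 162 164 164 165 170 167 166 164 161 162 168 165 166 164 156 115  96  82
258 127 157 169 170 167 166 165 165 165 163 163 161 162 165 167 165 162 161 161 162 167 164 163 162 158 127  87
260 154 164 165 167 165 164 162 164 163 159 161 161 160 163 165 168 164 159 158 163 164 163 160 160 163 158  99
262 162 164 164 165 165 162 163 162 160 157 155 152 146 148 156 157 159 158 157 159 160 161 161 160 159 159 128
264 160 164 165 164 165 162 161 161 158 143 117  95  90  90  97 114 147 153 154 161 162 162 162 160 160 161 154
266 158 162 162 164 164 159 158 154 139  88  86  88  87  87  88  85  86 124 151 157 161 162 160 160 160 162 161
268 159 162 160 163 165 161 1
[... 614 characters left out ...]
 164 163 162 158 158 157 157
280 112 112 122 160 164 164 161 126 107 110 117 125 126 126 127 122 120 120 124 159 161 163 163 159 156 156 155
282 114 112 124 159 162 165 167 159 130 119 120 125 128 128 127 123 124 132 157 163 162 166 164 159 157 156 154
284 113 112 122 161 162 165 165 165 161 143 136 132 128 128 129 134 150 168 169 161 159 164 163 158 158 156 148
286 110 112 121 159 162 166 163 164 167 171 172 156 151 153 153 173 180 172 166 160 160 162 160 159 155 151 115
288  81 110 124 159 159 161 164 165 167 168 173 175 174 173 175 176 173 169 165 161 157 160 160 156 151 124  58
290  61  91 118 158 160 162 166 163 165 165 168 165 166 164 166 171 171 168 164 157 157 158 159 153 137  70  57
```

Gripped. Lift it and go to the same staging point as before.

Request:
servo_tool(
  series=[
    [0,0,0.33,0,0,0,0.8],
    [0,0,0.66,0,0,0,0.8],
    [0,0.1,1,0,0,0,0.8],
    [-0.1,0.4,1,0,0,0,0.8],
    [-0.117,0.7,1,0,0,0,0.8],
    [-0.117,0.95,1,0,0,0,0.8],
    [-0.117,0.95,1,0,0,0,0.8],
  ],
)

```text
time: 15.7
tool_pos: [0.4898, -0.1212, 0.1252]
tcp_rot: [-3.14, -0.008, 0.001]
wrist_force: [0.5, 0.1, -0.5]
width: 0.298
grip_force: 39.9
```

Request:
servo_tool(
  series=[
    [0,0.3,0.47,0,0,0,0.8],
    [0,0.66,0.47,0,0,0,0.8],
    [0,0.95,0.47,0,0,0,0.8],
    [0,0.95,0.47,0,0,0,0.8],
  ],
)

```text
time: 16.1
tool_pos: [0.4916, 0.02, 0.1976]
tcp_rot: [-3.141, -0.005, -0.005]
wrist_force: [0.3, -0.2, -0.2]
width: 0.3
grip_force: 40.1
```

Request:
servo_tool(
  series=[
    [0,0.33,0,0,0,0,0.8],
    [0,0.66,0,0,0,0,0.8],
    [0,0.96,0,0,0,0,0.8],
    [0,0.96,0,0,0,0,0.8],
    [0,0.96,0,0,0,0,0.8],
    [0,0.96,0,0,0,0,0.8],
  ],
)

```text
time: 16.7
tool_pos: [0.4909, 0.1603, 0.1955]
tcp_rot: [3.141, 0.001, -0.001]
wrist_force: [-0.3, -0.2, -0.6]
width: 0.301
grip_force: 40.1
```

```bash
cat > hold.py <<'E'
import sys
from h import *
from scipy import ndimage as nd
def bore(im):
    h=cv2.cvtColor(im,cv2.COLOR_RGB2HSV).astype(int)
    m=(h[...,0]>10)&(h[...,0]<30)&(h[...,1]>120)&(h[...,2]>195)
    m[:,:215]=0;m[:,290:]=0;m[:225]=0;m[305:]=0
    l,k=nd.label(m); big=l==1+np.argmax(nd.sum(m,l,range(1,k+1)))
    r,c=np.nonzero(nd.binary_fill_holes(big)); hole=nd.binary_fill_holes(big)&~big
    hr,hc=np.nonzero(nd.binary_opening(hole,iterations=2))
    return (hc.min()+hc.max())/2,(hr.min()+hr.max())/2,(hc.min(),hc.max(),hr.min(),hr.max()),(c.min(),c.max(),r.min(),r.max())
if __name__=='__main__':
    for f in('w6','w8'): print(f,bore(cv2.imread('pics/%s.png'%f)[:,:,::-1].copy()))
    s=bot.read_state(); im=shot('wrist',sys.argv[1]); p=s['tool_pos']
    b=bore(im); print(b,p,s['tcp_rot'],s['wrist_force'],s['time'])
    print('bore-tcp',onz('wrist',b[0],b[1],p[2]+.0512)-p)
E
python3 hold.py w11.png; python3 - <<'E'
import cv2
g=cv2.imread('pics/w11.png',0)
for r in range(58,82): print(r,' '.join('%3d'%x for x in g[r,226:256]))
E
```

```text
w6 (np.float64(251.5), np.float64(270.5), (np.int64(238), np.int64(265), np.int64(259), np.int64(282)), (np.int64(226), np.int64(279), np.int64(244), np.int64(297)))Traceback (most recent call last):
  File "hold.py", line 13, in <module>
    for f in('w6','w8'): print(f,bore(cv2.imread('pics/%s.png'%f)[:,:,::-1].copy()))
                                 ~~~~^^^^^^^^^^^^^^^^^^^^^^^^^^^^^^^^^^^^^^^^^^^^^^
  File "hold.py", line 11, in bore
    return (hc.min()+hc.max())/2,(hr.min()+hr.max())/2,(hc.min(),hc.max(),hr.min(),hr.max()),(c.min(),c.max(),r.min(),r.max())
            ~~~~~~^^
    return umr_minimum(a, axis, None, out, keepdims, initial, where)
ValueError: zero-size array to reduction operation minimum which has no identity
[ WARN:0@0.011] global loadsave.cpp:275 findDecoder imread_('pics/w11.png'): can't open/read file: check file path/integrity
Traceback (most recent call last):
TypeError: 'NoneType' object is not subscriptable
```

```bash
sed -i "s/    m=(h\[...,0\]>10).*/    m0=(h[...,0]>10)\&(h[...,0]<30)\&(h[...,1]>120); m=m0\&(h[...,2]>.9*np.median(h[245:258,240:265,2]))/" hold.py
python3 hold.py w11.png; python3 - <<'E'
import cv2
g=cv2.imread('pics/w11.png',0)
for r in range(58,84): print(r,' '.join('%3d'%x for x in g[r,222:256]))
E
```

```text
w6 (np.float64(251.5), np.float64(270.5), (np.int64(238), np.int64(265), np.int64(259), np.int64(282)), (np.int64(226), np.int64(279), np.int64(244), np.int64(297)))
w8 (np.float64(251.5), np.float64(270.5), (np.int64(238), np.int64(265), np.int64(259), np.int64(282)), (np.int64(225), np.int64(279), np.int64(244), np.int64(297)))
(np.float64(251.5), np.float64(273.5), (np.int64(238), np.int64(265), np.int64(262), np.int64(285)), (np.int64(225), np.int64(279), np.int64(247), np.int64(299))) [0.49085431 0.16030905 0.19549278] [ 3.14058620e+00  1.02460153e-03 -7.18756847e-04] [-0.27381106 -0.23811728 -0.5510389 ] 16.7
bore-tcp [-0.00028244 -0.00029797  0.0512    ]
58 151 151 148 150 149 157 176 185 191 194 194 190 189 187 188 188 185 185 184 184 185 187 188 188 189 187 185 182 185 184 184 175 142  90
59 149 152 146 147 147 177 183 189 191 192 189 187 188 186 185 184 183 180 181 178 180 183 186 185 185 185 182 179 182 185 187 183 164 114
60 149 148 147 145 170 181 185 186 187 188 188 184 183 184 184 183 181 180 178 178 179 180 183 182 183 181 178 179 181 183 185 183 177 153
61 149 147 14
[... 2483 characters left out ...]
0 168
79 148 149 167 171 174 175 177 176 181 184 181 179 168 141 108  88  83  83  85  83  83  83  85  97 118 133 170 180 181 180 178 174 168 168
80 171 138 157 167 171 173 175 174 180 183 180 181 182 175 151 100  87  84  84  84  85  84  90 104 119 136 176 179 180 177 176 172 171 167
81 185 146 144 162 169 172 174 176 178 179 182 183 185 186 179 122 103  99  92  90  91  99 109 121 125 138 175 177 178 177 174 172 170 168
82 187 174 140 159 167 170 172 175 177 179 181 182 183 186 181 135 121 119 116 115 115 123 127 128 130 141 173 176 177 175 174 172 167 165
83 187 182 147 154 164 168 172 172 177 178 179 180 185 185 181 137 127 126 126 126 127 132 131 132 130 139 172 174 176 174 173 168 167 164
```

Request:
servo_tool(
  series=[
    [0.3,0.049,0,0,0,0,0.8],
    [0.613,0.049,0,0,0,0,0.8],
    [0.613,0.049,-0.1,0,0,0,0.8],
    [0.613,0.049,-0.2,0,0,0,0.8],
    [0.613,0.049,-0.307,0,0,0,0.8],
    [0.613,0.049,-0.307,0,0,0,0.8],
    [0.613,0.049,-0.307,0,0,0,0.8],
    [0.613,0.049,-0.307,0,0,0,0.8],
  ],
)

```text
time: 17.55
tool_pos: [0.5827, 0.1691, 0.1507]
tcp_rot: [-3.141, -0.003, -0.002]
wrist_force: [0.4, 0.5, -0.9]
width: 0.301
grip_force: 40.1
```

Request:
servo_tool(
  series=[
    [0,0,-0.02,0,0,0,0.8],
    [0,0,-0.04,0,0,0,0.8],
    [0,0,-0.06,0,0,0,0.8],
    [0,0,-0.08,0,0,0,0.8],
    [0,0,-0.08,0,0,0,0.8],
    [0,0,-0.08,0,0,0,0.8],
  ],
)

```text
time: 18.15
tool_pos: [0.5826, 0.1689, 0.1374]
tcp_rot: [3.141, 0.002, -0.001]
wrist_force: [0.4, -0.1, -0.9]
width: 0.303
grip_force: 40.1
```

```bash
python3 tilt.py 4; python3 hold.py w12.png | tail -2
```

```text
[0.5829 0.169  0.1379] [-0.03  0.13 -0.7 ] 18.35
pointer n 18 rows 160 176 col at 160 259.8 slope 0.201
green 10 262.5 160.0
beam n 345 slope -0.368 row at 300 167.7 row at 240 189.8
(np.float64(251.5), np.float64(273.5), (np.int64(238), np.int64(265), np.int64(262), np.int64(285)), (np.int64(225), np.int64(279), np.int64(247), np.int64(299))) [0.5828825  0.16900592 0.1379056 ] [-3.14151568e+00 -2.19634980e-03 -4.94559173e-04] [-0.15820539  0.30360436 -1.01193297] 18.4
bore-tcp [-0.00034061 -0.00014369  0.0512    ]
```

Threaded. Lower it onto the first ring.

Request:
servo_tool(
  series=[
    [0,-0.004,-0.04,0,0,0,0.8],
    [0,-0.008,-0.08,0,0,0,0.8],
    [0,-0.008,-0.12,0,0,0,0.8],
    [0,-0.008,-0.15,0,0,0,0.8],
    [0,-0.008,-0.175,0,0,0,0.8],
    [0,-0.008,-0.19,0,0,0,0.8],
    [0,-0.008,-0.2,0,0,0,0.8],
    [0,-0.008,-0.21,0,0,0,0.8],
    [0,-0.008,-0.22,0,0,0,0.8],
    [0,-0.008,-0.225,0,0,0,0.8],
    [0,-0.008,-0.225,0,0,0,0.8],
  ],
)

```text
time: 19.55
tool_pos: [0.5829, 0.1679, 0.1041]
tcp_rot: [-3.141, -0.002, -0.001]
wrist_force: [0.4, 0.9, 0.6]
width: 0.301
grip_force: 40.2
```

```bash
python3 tilt.py 5
```

```text
[0.5829 0.1678 0.1042] [ 0.13  0.51 -0.31] 19.75
pointer n 20 rows 160 176 col at 160 260.1 slope 0.189
green 8 262.625 159.625
beam n 348 slope -0.357 row at 300 168.1 row at 240 189.5
```

Request:
servo_tool(
  series=[
    [0,0,-0.01,0,0,0,0.8],
    [0,0,-0.02,0,0,0,0.8],
    [0,0,-0.02,0,0,0,0.7],
    [0,0,-0.02,0,0,0,0.6],
    [0,0,-0.02,0,0,0,0.5],
    [0,0,-0.02,0,0,0,0.5],
    [0,0,0.1,0,0,0,0.5],
    [0,0,0.4,0,0,0,0.5],
    [0,0,0.7,0,0,0,0.5],
    [0,0,0.72,0,0,0,0.5],
    [0,0,0.72,0,0,0,0.5],
    [0,0,0.72,0,0,0,0.5],
    [0,0,0.72,0,0,0,0.5],
    [0,0,0.72,0,0,0,0.5],
  ],
)

```text
time: 21.2
tool_pos: [0.5816, 0.1674, 0.2099]
tcp_rot: [3.141, 0.002, -0.005]
wrist_force: [-0.1, -0.1, -0.6]
width: 0.501
grip_force: 0.0
```

```bash
python3 tilt.py 6; python3 - <<'E'
from h import *
im=cv2.imread('pics/sc_6.png'); h=cv2.cvtColor(im,cv2.COLOR_BGR2HSV).astype(int)
m=(h[...,0]>10)&(h[...,0]<30)&(h[...,1]>120)&(h[...,2]>90)
n,l,st,ce=cv2.connectedComponentsWithStats(m.astype(np.uint8))
for i in range(1,n):
    if st[i,4]>30 and 100<ce[i,0]<330 and 120<ce[i,1]<290: print(st[i],ce[i].round(1))
for z in (.109,.102,.095,.088,.081): print(z,proj('scene',[(.5825,.1669,z+24e-3)]).round(1))
# predicted beam slope vs tilt
d=np.array([.5825-.505,.1669+.06,0]);d/=np.linalg.norm(d); o=np.array([.5825,.1669,0])-d*.12
for t in(.12,.08,.05,.036,0,-.05):
    q=[o+d*a*np.cos(t)+np.array([0,0,.075+.02*0+a*np.sin(t)]) for a in(-.09,.1)]; u=proj('scene',q); print(t,((u[1]-u[0])[1]/(u[1]-u[0])[0]).round(3))
E
```

```text
[0.5824 0.1677 0.2112] [-0.04  0.16 -0.23] 21.4
pointer n 21 rows 160 176 col at 160 260.8 slope 0.133
green 6 262.8333333333333 159.83333333333334
beam n 345 slope -0.343 row at 300 168.6 row at 240 189.2
[232 146  14  16 164] [238.6 153.4]
[305 147  11  20 167] [309.8 157. ]
[211 180   8  15  81] [214.5 187. ]
[226 184   5   8  31] [227.8 187.7]
[160 266  12  13 121] [165.5 271.9]
0.109 [[309.9 155.7]]
0.102 [[309.7 157.4]]
0.095 [[309.4 159.2]]
0.088 [[309.2 160.9]]
0.081 [[309.  162.6]]
0.12 -0.341
0.08 -0.316
0.05 -0.297
0.036 -0.288
0 -0.266
-0.05 -0.235
```

Two rings leave the tilt near +0.08 rad, outside the band, so the third is needed and should bring it to about 0.

Request:
servo_tool(
  series=[
    [0,-0.33,0,0,0,0,0.5],
    [0,-0.66,0,0,0,0,0.5],
    [0,-1,0,0,0,0,0.5],
    [0,-1,0,0,0,0,0.5],
  ],
)

```text
time: 21.85
tool_pos: [0.5827, 0.0123, 0.2121]
tcp_rot: [3.139, -0.006, 0.0]
wrist_force: [-0.5, 0.4, -1.0]
width: 0.5
grip_force: 0.0
```

Request:
servo_tool(
  series=[
    [0,-0.33,0,0,0,0,0.5],
    [0,-0.66,0,0,0,0,0.5],
    [0,-1,0,0,0,0,0.5],
    [0,-1,0,0,0,0,0.5],
  ],
)

```text
time: 22.25
tool_pos: [0.5827, -0.1373, 0.212]
tcp_rot: [3.139, -0.006, 0.001]
wrist_force: [1.0, 0.7, -0.9]
width: 0.505
grip_force: 0.0
```

Request:
servo_tool(
  series=[
    [-0.012,-0.33,-0.1,0,0,0,0.5],
    [-0.012,-0.66,-0.3,0,0,0,0.5],
    [-0.012,-0.96,-0.6,0,0,0,0.5],
    [-0.012,-0.96,-0.87,0,0,0,0.5],
    [-0.012,-0.96,-0.87,0,0,0,0.5],
    [-0.012,-0.96,-0.87,0,0,0,0.5],
    [-0.012,-0.96,-0.87,0,0,0,0.5],
    [-0.012,-0.96,-0.87,0,0,0,0.5],
  ],
)

```text
time: 23.05
tool_pos: [0.5834, -0.2758, 0.0847]
tcp_rot: [3.14, 0.005, 0.007]
wrist_force: [-0.7, 0.1, 0.4]
width: 0.496
grip_force: 0.0
```

```bash
python3 - <<'E'
from h import *
bot.read_camera('top')
im=shot('wrist','w13.png'); s=bot.read_state(); print(s['tool_pos'],s['tcp_rot'],s['width'],s['time'])
h=cv2.cvtColor(im,cv2.COLOR_RGB2HSV).astype(int)
m=(h[...,0]>10)&(h[...,0]<30)&(h[...,1]>120)&(h[...,2]>185)
n,l,st,ce=cv2.connectedComponentsWithStats(m.astype(np.uint8))
for i in range(1,n):
    if st[i,4]>150:
        x,y,w,hh=st[i,:4]; print(st[i],onz('wrist',x+w/2-.5,y+hh/2-.5,.028))
E
```

```text
[ 0.58299361 -0.27602624  0.08440733] [3.13965084 0.00424919 0.00647551] 0.5033718944051405 23.15
[234 187  34  32 514] [ 0.58213752 -0.27550989  0.028     ]
```

Request:
servo_tool(
  series=[
    [0,0,-0.2,0,0,0,0.5],
    [0,0,-0.4,0,0,0,0.5],
    [0,0,-0.55,0,0,0,0.5],
    [0,0,-0.65,0,0,0,0.5],
    [0,0,-0.693,0,0,0,0.5],
    [0,0,-0.693,0,0,0,0.5],
    [0,0,-0.693,0,0,0,0.5],
    [0,0,-0.693,0,0,0,0.75],
    [0,0,-0.693,0,0,0,0.75],
    [0,0,-0.693,0,0,0,0.75],
    [0,0,-0.693,0,0,0,0.8],
  ],
)

```text
time: 24.25
tool_pos: [0.5825, -0.277, -0.0206]
tcp_rot: [3.14, 0.002, 0.005]
wrist_force: [0.0, -0.2, 6.2]
width: 0.3
grip_force: 40.0
```

```bash
python3 hold.py w14.png | tail -2
```

```text
(np.float64(251.0), np.float64(269.5), (np.int64(238), np.int64(264), np.int64(258), np.int64(281)), (np.int64(224), np.int64(278), np.int64(244), np.int64(295))) [ 0.58246436 -0.27701546 -0.02061027] [3.14017569e+00 1.99841823e-03 4.58682519e-03] [ 4.45914926e-03 -2.37378208e-01  6.23629119e+00] 24.25
bore-tcp [0.00150446 0.00019906 0.0512    ]
```

Request:
servo_tool(
  series=[
    [0,0,0.33,0,0,0,0.8],
    [0,0,0.66,0,0,0,0.8],
    [0,0.1,1,0,0,0,0.8],
    [0,0.4,1,0,0,0,0.8],
    [0,0.7,1,0,0,0,0.8],
    [0,1,1,0,0,0,0.8],
    [0,1,1,0,0,0,0.8],
  ],
)

```text
time: 25.0
tool_pos: [0.58, -0.1211, 0.1273]
tcp_rot: [-3.139, -0.009, 0.002]
wrist_force: [-0.7, 0.0, -1.5]
width: 0.295
grip_force: 39.9
```

Request:
servo_tool(
  series=[
    [0,0.1,0.48,0,0,0,0.8],
    [0,0.4,0.48,0,0,0,0.8],
    [0,0.7,0.48,0,0,0,0.8],
    [0,1,0.48,0,0,0,0.8],
    [0,1,0.48,0,0,0,0.8],
  ],
)

```text
time: 25.5
tool_pos: [0.5807, 0.0282, 0.1997]
tcp_rot: [-3.139, -0.01, -0.0]
wrist_force: [0.5, -0.5, -0.6]
width: 0.3
grip_force: 40.0
```

Request:
servo_tool(
  series=[
    [-0.3,0.33,0,0,0,0,0.8],
    [-0.6,0.66,0,0,0,0,0.8],
    [-0.6,0.962,0,0,0,0,0.8],
    [-0.6,0.962,0,0,0,0,0.8],
    [-0.6,0.962,0,0,0,0,0.8],
    [-0.6,0.962,0,0,0,0,0.8],
    [-0.6,0.962,0,0,0,0,0.8],
  ],
)

```text
time: 26.2
tool_pos: [0.4914, 0.1666, 0.1993]
tcp_rot: [3.141, 0.0, -0.0]
wrist_force: [-0.3, -0.3, -1.0]
width: 0.297
grip_force: 40.1
```

```bash
python3 hold.py w15.png|tail -2; python3 - <<'E'
import cv2
from h import *
print(proj('wrist',[(.5827,.1674,.167)]))
g=cv2.imread('pics/w15.png',0)
for r in range(56,86): print(r,' '.join('%3d'%x for x in g[r,222:268]))
E
```

```text
(np.float64(251.0), np.float64(269.5), (np.int64(238), np.int64(264), np.int64(258), np.int64(281)), (np.int64(225), np.int64(278), np.int64(244), np.int64(295))) [0.49138312 0.16661995 0.19926963] [ 3.14066656e+00  3.95282828e-04 -3.38604337e-04] [-0.3291998  -0.27837379 -0.99451954] 26.2
bore-tcp [0.00173503 0.00011454 0.0512    ]
[[249.88897023  69.42369558]]
56 150 153 154 154 155 155 153 153 148 149 148 148 143 143 145 155 185 193 195 197 197 194 190 192 188 190 189 191 192 192 191 191 188 185 183 186 188 188 184 173 139  96  83 107 140 152
57 152 155 155 157 158 159 156 152 152 149 150 148 145 143 152 185 194 194 192 193 191 191 188 185 188 186 187 187 189 188 188 188 184 183 181 182 187 187 186 182 171 137 103 122 147 150
58 154 156 157 157 159 157 156 152 149 150 149 145 144 152 181 195 193 190 190 189 189 186 184 184 184 184 185 184 188 187 185 184 182 180 178 180 184 184 185 184 179 167 140 129 144 148
59 154 155 156 157 161 156 153 151 148 151 149 148 157 182 191 196 191 188 189 189 188 186 183 182 182 181 182 182 182 183 184 181 181 178 175 177 182 183 183 182 178 175 167
[... 4174 characters left out ...]
170 172 173 174 173 176 180 182 182 182 175 130 122 115 105  96  93  94  95 102 115 126 150 188 187 179 175 177 176 175 172 171 167 164 155
83 149 149 147 148 147 148 149 168 176 145 143 164 172 172 172 172 175 180 182 182 182 176 136 128 128 123 120 118 117 118 121 127 132 153 184 185 180 176 175 175 173 171 168 164 158 142
84 149 151 151 147 149 147 146 159 184 174 122 157 166 169 170 171 173 177 180 182 180 173 137 131 133 128 127 128 127 127 129 129 135 149 180 181 178 174 174 172 170 172 167 161 151 122
85 150 152 152 150 147 148 149 153 173 181 137 138 158 167 168 171 171 174 179 179 177 172 136 130 133 131 129 129 128 129 129 132 134 137 143 149 170 174 172 173 171 169 164 157 134  93
```

Request:
servo_tool(
  series=[
    [0.3,0.012,0,0,0,0,0.8],
    [0.597,0.012,0,0,0,0,0.8],
    [0.597,0.012,-0.1,0,0,0,0.8],
    [0.597,0.012,-0.2,0,0,0,0.8],
    [0.597,0.012,-0.31,0,0,0,0.8],
    [0.597,0.012,-0.33,0,0,0,0.8],
    [0.597,0.012,-0.33,0,0,0,0.8],
    [0.597,0.012,-0.33,0,0,0,0.8],
  ],
)

```text
time: 27.05
tool_pos: [0.5803, 0.17, 0.1506]
tcp_rot: [-3.141, -0.003, -0.001]
wrist_force: [0.3, -1.5, -1.1]
width: 0.295
grip_force: 40.1
```

Request:
servo_tool(
  series=[
    [0,0,-0.02,0,0,0,0.8],
    [0,0,-0.04,0,0,0,0.8],
    [0,0,-0.06,0,0,0,0.8],
    [0,0,-0.08,0,0,0,0.8],
    [0,0,-0.09,0,0,0,0.8],
    [0,0,-0.09,0,0,0,0.8],
  ],
)

```text
time: 27.65
tool_pos: [0.5803, 0.1698, 0.1362]
tcp_rot: [3.141, 0.002, -0.001]
wrist_force: [0.1, 0.1, -1.1]
width: 0.3
grip_force: 40.1
```

```bash
python3 tilt.py 7
```

```text
[0.5805 0.1698 0.1366] [ 0.07  0.66 -0.3 ] 27.85
pointer n 13 rows 164 176 col at 160 263.0 slope -0.0
green 1 263.0 158.0
beam n 348 slope -0.312 row at 300 169.7 row at 240 188.4
```

The beam sank, so the ring is resting on the spindle tip, about 1.5 mm off in y. Lift slightly, shift and retry.

Request:
servo_tool(
  series=[
    [0,0,0.03,0,0,0,0.8],
    [0,0,0.07,0,0,0,0.8],
    [0,-0.01,0.07,0,0,0,0.8],
    [0,-0.01,0.07,0,0,0,0.8],
    [0,-0.01,0.07,0,0,0,0.8],
    [0,-0.01,0.07,0,0,0,0.8],
    [0,-0.01,0.07,0,0,0,0.8],
  ],
)

```text
time: 28.6
tool_pos: [0.5803, 0.1683, 0.1468]
tcp_rot: [3.142, 0.002, -0.001]
wrist_force: [-0.3, -0.6, -1.3]
width: 0.3
grip_force: 40.1
```

Request:
servo_tool(
  series=[
    [0,0,-0.02,0,0,0,0.8],
    [0,0,-0.04,0,0,0,0.8],
    [0,0,-0.06,0,0,0,0.8],
    [0,0,-0.06,0,0,0,0.8],
    [0,0,-0.06,0,0,0,0.8],
    [0,0,-0.06,0,0,0,0.8],
  ],
)

```text
time: 29.2
tool_pos: [0.5804, 0.1683, 0.138]
tcp_rot: [3.141, 0.002, -0.0]
wrist_force: [-0.1, -0.7, -0.8]
width: 0.298
grip_force: 40.1
```

```bash
python3 tilt.py 8
```

```text
[0.5805 0.1683 0.1382] [-0.39  0.17 -0.45] 29.4
pointer n 14 rows 162 176 col at 160 261.7 slope 0.096
green 1 263.0 158.0
beam n 344 slope -0.32 row at 300 169.4 row at 240 188.6
```

Request:
servo_tool(
  series=[
    [0,0,0.06,0,0,0,0.8],
    [0.01,0,0.06,0,0,0,0.8],
    [0.01,0,0.06,0,0,0,0.8],
    [0.01,0,0.06,0,0,0,0.8],
    [0.01,0,0.04,0,0,0,0.8],
    [0.01,0,0.02,0,0,0,0.8],
    [0.01,0,0,0,0,0,0.8],
    [0.01,0,-0.01,0,0,0,0.8],
    [0.01,0,-0.01,0,0,0,0.8],
    [0.01,0,-0.01,0,0,0,0.8],
    [0.01,0,-0.01,0,0,0,0.8],
  ],
)

```text
time: 30.55
tool_pos: [0.5821, 0.1684, 0.1367]
tcp_rot: [-3.142, -0.002, -0.0]
wrist_force: [0.7, 0.7, -1.0]
width: 0.296
grip_force: 40.1
```

```bash
python3 tilt.py 9
```

```text
[0.5821 0.1684 0.1367] [-0.27 -0.21 -1.29] 30.75
pointer n 18 rows 160 176 col at 160 261.0 slope 0.127
green 6 262.8333333333333 159.83333333333334
beam n 346 slope -0.342 row at 300 168.6 row at 240 189.1
```

Threaded now, with the beam free at about +0.08. Lower it slowly to the level height.

Request:
servo_tool(
  series=[
    [0,0,-0.02,0,0,0,0.8],
    [0,0,-0.035,0,0,0,0.8],
    [0,0,-0.05,0,0,0,0.8],
    [0,0,-0.06,0,0,0,0.8],
    [0,0,-0.07,0,0,0,0.8],
    [0,0,-0.08,0,0,0,0.8],
    [0,0,-0.09,0,0,0,0.8],
    [0,0,-0.1,0,0,0,0.8],
    [0,0,-0.1,0,0,0,0.8],
    [0,0,-0.1,0,0,0,0.8],
  ],
)

```text
time: 31.8
tool_pos: [0.582, 0.1684, 0.1216]
tcp_rot: [-3.142, -0.002, -0.0]
wrist_force: [1.4, -1.2, -0.6]
width: 0.296
grip_force: 40.1
```

```bash
python3 tilt.py 10
```

```text
[0.582  0.1684 0.1216] [-0.06  0.18 -0.38] 32.0
pointer n 15 rows 163 176 col at 160 262.8 slope 0.02
green 1 263.0 158.0
beam n 342 slope -0.31 row at 300 169.7 row at 240 188.3
```

Request:
servo_tool(
  series=[
    [0,0,-0.01,0,0,0,0.8],
    [0,0,-0.02,0,0,0,0.8],
    [0,0,-0.02,0,0,0,0.8],
    [0,0,-0.02,0,0,0,0.7],
    [0,0,-0.02,0,0,0,0.6],
    [0,0,-0.02,0,0,0,0.5],
    [0,0,-0.02,0,0,0,0.45],
    [0,0,-0.02,0,0,0,0.45],
    [0,0,0.05,0,0,0,0.45],
    [0,0,0.2,0,0,0,0.45],
    [0,0,0.5,0,0,0,0.45],
    [0,0,0.8,0,0,0,0.45],
    [0,0,0.8,0,0,0,0.45],
    [0,0,0.8,0,0,0,0.45],
    [0,0,0.8,0,0,0,0.45],
    [0,0,0.8,0,0,0,0.45],
    [0,0,0.8,0,0,0,0.45],
  ],
)

```text
time: 33.75
tool_pos: [0.581, 0.1681, 0.2397]
tcp_rot: [3.141, 0.002, -0.005]
wrist_force: [0.7, -0.5, -0.5]
width: 0.55
grip_force: 0.0
```

```bash
python3 tilt.py 11; python3 - <<'E'
from h import *
im=cv2.imread('pics/sc_11.png'); h=cv2.cvtColor(im,cv2.COLOR_BGR2HSV).astype(int)
m=(h[...,0]>10)&(h[...,0]<30)&(h[...,1]>120)&(h[...,2]>90)
n,l,st,ce=cv2.connectedComponentsWithStats(m.astype(np.uint8))
for i in range(1,n):
    if st[i,4]>30 and 100<ce[i,0]<330 and 110<ce[i,1]<290: print(st[i],ce[i].round(1))
print('expect stack',proj('scene',[(.5825,.168,.095),(.5825,.168,.131),(.5825,.168,.167)]).round(1))
E
```

```text
[0.5817 0.1683 0.2408] [-0.39 -0.05 -0.05] 33.95
pointer n 11 rows 163 176 col at 160 263.3 slope -0.024
green 2 262.0 160.5
beam n 336 slope -0.291 row at 300 170.3 row at 240 187.8
[305 143  12  26 250] [310.1 155.4]
[232 146  15  16 168] [238.8 153.3]
[210 178   8  15  80] [214. 185.]
[225 182   5   8  32] [227.2 185.4]
expect stack [[309.  164.8]
 [310.2 156. ]
 [311.4 146.7]]
```

Request:
servo_tool(
  series=[
    [0,0,0.1,0,0,0,0.45],
    [0,0,0.1,0,0,0,0.45],
    [0,0,0.1,0,0,0,0.45],
    [0,0,0.1,0,0,0,0.45],
    [0,0,0.1,0,0,0,0.45],
    [0,0,0.1,0,0,0,0.45],
    [0,0,0.1,0,0,0,0.45],
    [0,0,0.1,0,0,0,0.45],
  ],
)

```text
time: 34.8
tool_pos: [0.5819, 0.1683, 0.2563]
tcp_rot: [3.141, 0.002, -0.001]
wrist_force: [-0.5, 0.1, -0.6]
width: 0.549
grip_force: 0.0
```

```bash
python3 tilt.py 12 && python3 -c "
from workcell import bot
print(bot.finish_job())"
```

```text
[0.5819 0.1683 0.2565] [-0.14 -0.16 -0.25] 35.0
pointer n 12 rows 163 176 col at 160 263.3 slope -0.023
green 2 262.0 160.5
beam n 336 slope -0.292 row at 300 170.3 row at 240 187.9
the job is handed in; nothing more can be done
None
```

All three ring weights are threaded on the spindle; from the camera the beam sits steady at about 0 rad with the pointer over the green band, and I handed the job in at 35 s (no verdict was returned).

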